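Clamp a coral disc in the caliper and hold its inspection lamp out at the mark

TASK

At the coral propagation bench, slide the caliper gauge's jaw shut on the coral disc that lies in it, until the disc is pressed between jaw and anvil, and leave it shut. Then press the lamp arm's lock button fully down to release the arm, take the arm by the post on its lamp head and pull it out until its pointer lines up with the white line of the rider on the scale. The arm is sprung and slides back if let go, so finish while still holding it at the mark, and leave the rider and the other things on the bench where they are.

Things in the scene. Friction and masses are not known exactly. Their poses are not given: they have to be found in the camera images.
- gauge: Steel caliper gauge: a bed 190 x 70 x 16 mm fixed to the bench, about 0.2 m to the +y side of the lamp arm. Origin on the bench surface; z up; the jaw closes along the gauge's +x. The bed spans x -115 to 75 mm and y -35 to 35 mm from the origin, its top at z 16 mm. The anvil, a fixed steel block 24 x 44 mm with its top 50 mm above the bench, stands on it with its clamping face in the plane x = 45 mm, facing -x.
- jaw: Sliding jaw of the gauge: steel block 20 x 44 mm, top 50 mm above the bench, with a square grip post 16 x 16 mm on its middle that rises from 50 to 91 mm above the bench. Axes as gauge; the origin is the gauge's origin shifted along gauge x by the travel: 0 = fully open (80 mm between the faces), gap = 80 mm - travel, so it closes on the 30 mm disc at travel 50 mm; starts at 0 to 12 mm. Slides with about 1.5 N friction and stays where it is left.
- jaw_post (a point): Point on the axis of the jaw's grip post, 75 mm above the bench (16 mm below the post's top); x axis = closing direction of the jaw. Nothing stands within 45 mm beside the post above the jaw's top.
- disc: Loose round ceramic coral disc, 30 mm diameter, 10 mm thick, 20 to 45 g, with a stony coral stub up to 31 mm above its underside; lies flat on the gauge's bed between the jaws. Origin at the centre of its underside. The jaw pushes it along the bed to the anvil.
- stand: Fixed stand of the telescoping lamp arm, 360 mm long. Origin on the bench surface, z up; the arm slides out along the stand's +y, towards the gauge. The black sleeve lies along y from -260 to -110 mm, 36 mm wide, top 63 mm above the bench; the scale bar, top 60 mm above the bench, runs beside the arm at x 34 to 56 mm, y -110 to 95 mm, ticks every 10 mm.
- lock (a joint): Travel of the lock button in m: 0 = up, 0.008 = fully down; pressed straight down from above against about 3 N, it stays down. Until it is at least 6 mm down a catch blocks the arm.
- lock_top (a point): Centre of the top of the round steel lock button (24 mm diameter) on the sleeve; at the start 79 mm above the bench, 16 mm above the sleeve.
- boom: The telescoping arm (square steel tube) with a black lamp head, 38 x 30 mm, on its end, spanning 22 to 67 mm above the bench; on the middle of the head a square aluminium grip post 18 x 18 mm rises from 67 to 123 mm above the bench. Axes as stand; the origin is the stand's origin shifted along stand y by the extension: 0 = fully in (start), at most 130 mm. A spring pulls it back in: 4 N at 0, 7 to 8 N at 80 to 100 mm, plus about 1 N friction.
- grip_post (a point): Point on the axis of the lamp head's grip post, 105 mm above the bench (18 mm below the post's top); y axis = direction of pulling out. Nothing else nearby is higher than 80 mm.
- pointer (a point): Tip of the steel pointer on the lamp head, over the scale bar, 66 mm above the bench; moves with the arm along the stand's y.
- rider_line (a point): Near end of the white line across the black rider (18 mm long along the scale, top 69 mm above the bench; the line is 3 mm wide and also runs down its far side) that sits on the scale bar; axes as stand. The pointer is at the mark when it has the same y in the stand's frame as this point, that is when the arm's extension equals rider.
- rider (a joint): Place of the rider on the scale in m, equal to the extension of boom at which the pointer lines up with it; 0.045 to 0.105. Held by about 10 N friction: leave it where it is.
- spare_a: Spare coral disc, 30 mm diameter, 10 mm thick, lying on the bench on the robot's side of the arm; origin at the centre of its underside. Leave alone.
- spare_b: Another spare coral disc like it, nearby. Leave alone.
- forceps: Steel forceps, 150 mm long, 8 mm high, lying along the arm's sleeve on the robot's side; origin at its middle on the bench. Leave alone.
- glue: Small grey glue bottle, 36 mm diameter, 75 mm high, standing beyond the scale bar; origin at the centre of its underside. Leave alone.
There are look-alikes about, which are no part of the job. What is shaped like the gauge but pink or turquoise is not meant.

How it is judged:
By the outcome, as a careful person would: the job done as asked, in the order asked, and still so for the second after the job is handed in, while the arm keeps its last pose, push and grip.
It also fails if it takes over 64 s, if anything falls off the work surface, if the arm or the gripper's body presses on something with over 40 N, if the wrist force passes 120 N, or if a joint passes its speed limit or range.

ROBOT

A 6-joint arm with a two-finger parallel gripper is mounted at the origin on the work surface. World frame = base frame: x ahead of the robot, y to its left, z up, the work surface at z = 0. Lengths are in m, angles in rad, forces in N, time in s.
With the tool pointing down it reaches from about 0.4 to 0.825 m from the base axis. Payload 7 kg.
Tool frame: the origin (TCP) lies at the very end of the fingers, on their centre line; the grasp point (between the pads) lies 19 mm behind it; x points along the fingers, y is the direction in which the jaws open and shut, and the axes are right-handed (so a half turn about x gives the same grasp; the last joint's range is limited). The gripper opens to 88 mm and grips with 3 to 60 N. Pads are 19 mm wide; open, the fingers measure 130 mm over their backs; the gripper's body (78 mm by 193 mm) begins 47 mm behind the grasp point.
Start: joints at [-0.91, 0.359, 0.012, 0, -1.224, -0.288], TCP at [0.246, -0.629, 0.227] pointing down, gripper open.
Joint ranges: [-3.07, 3.07], [-1.43, 2.12], [-1.02, 1.25], [-3.03, 1.67], [-3.05, -0], [-3.03, 3.03]. Speed limits (rad/s): [2.39, 2.39, 3.01, 3.14, 3.14, 3.14].

INTERFACE

Orientations are given as [roll, pitch, yaw] about the fixed x, y, z axes, in that order (R = Rz(yaw) Ry(pitch) Rx(roll)).
In Python, from station import arm gives the robot as it stands.
- The arm moves only by the shell command python3 -m inch 'ROWS' [OPENING] [FORCE]. ROWS is text: rows parted by semicolons, each of 6 numbers parted by spaces: the shift along the world's x, y, z in units of 30 mm (1.0 is 30 mm), then the turn, a rotation vector about the world's x, y, z in units of 5 degrees (1.0 is 5 degrees). In form: dx dy dz wx wy wz; .... A call has 1 to 12 rows; each row shifts and turns the commanded pose from where the row before left it; what a row does not reach is not made up. A row lasts 1/8 s, in which the tool goes at most 62.5 mm and 10.7 degrees, less where a joint would pass 70% of its speed; a pose out of reach is approached as far as the arm can. A call is refused whole if a number of a shift passes 1 or a number of a turn 1, either way. A call with a gripper value outside its range is refused whole. OPENING is the opening, from 0 (shut) to 1 (fully open), set as the call begins (- or left out, the last holds). The fingers move at their own pace and stop on an object; FORCE is the grip in N (left out, the last holds). Time passes only in rows, so rows that do not move let the fingers close. It gives the time, the measured TCP pose, the force and the opening at its end, in the units of the state.
- arm.get_state(): the state, without advancing time (a new reading comes with each control period).
- arm.grab_frame(name): name is "scene" or "side" or "wrist"; returns a dict with "frame" (384x512x3 uint8, red, green, blue), "range_z" (384x512 float32, m along the optical axis (not along the pixel's ray), 0 where there is no reading), "mtx" (3x3 intrinsics, pixels), "pose" (4x4, takes a point from camera to world coordinates). Camera axes: x right, y up, looking along -z (the intrinsics and any distortion apply to the point x, -y, -z); pixel columns grow to the right and rows downward; lengths in m; the calibration is good to about 2 mm. A picture is of the moment at which its call begins.
- arm.job_done(): hands the job in, once; it reports no verdict.
Trained networks look in a picture, given as the dict that the camera call returned (one of the last four; its "shot" number tells which), for a name from the list of things; names that differ only in an ending like _2 or _b are one class to them, and where a whole thing is asked for, a point or a joint stands for the part that bears it (a point fixed in the world has none). Each returns a list of dicts, best first, with "confidence" (0 to 1); they miss things now and then, are a little off and sometimes report something else, mostly with a low value. They report only what shows in the picture. A call takes as long as a camera call. They do not tell look-alikes from the thing itself.
- arm.search_frame(picture, target): "extent" ([centre column, centre row, width, height] as shares, 0 to 1, of the picture: columns of its width, rows of its height, round what is visible of it).
- arm.masks_of(picture, target): "mask" (384x512 bool, what is visible of it) and "extent" ([centre column, centre row, width, height] as shares, 0 to 1, of the picture: columns of its width, rows of its height, round what is visible of it).
- arm.place_of(picture, target): "position" ([column, row] as shares, 0 to 1, of the picture: columns of its width, rows of its height: a listed point, or the origin of a listed thing).
The state is a dict: "t": time; "q": joint angles; "qd": joint speeds; "joint_efforts": joint torques, N m; "eef_pos": TCP position; "ee_rot": TCP orientation; "force": force on the tool from outside, world axes, zero at the start; "moment": the same for the moment, N m; "width": finger opening in m.
Only numpy, scipy, OpenCV 4.12 (cv2) and the standard library are available. Lean on these libraries where they do the work, as an engineer would, in place of code of your own. Each camera call takes 0.05 s, during which the arm holds its last target. There are 200 camera calls.

## Working session

There is one attempt and no reset: what is moved stays moved. The work goes in short steps, Python scripts to look and compute and a shell command to move; the robot and the scene stay as the last step left them, time stands still between calls to the robot, and variables do not carry over. Pictures are saved under pics/ and viewed, about 8 in all and at most 12, crops included, and the job is handed in when it is done.

```bash
mkdir -p pics; ls
cat > h.py <<'E'
import numpy as np, cv2
from station import arm
def pt(f,u,v,z=None):
    """pixel->world; by depth, or by plane z"""
    K,P=f["mtx"],f["pose"]
    r=np.array([(u-K[0,2])/K[0,0],-(v-K[1,2])/K[1,1],-1.0])
    if z is None:
        p=f["range_z"][int(round(v))-1:int(round(v))+2,int(round(u))-1:int(round(u))+2]; d=np.median(p[p>0]) if (p>0).any() else np.nan
        return (P@np.r_[r*d,1])[:3]
    w=P[:3,:3]@r; o=P[:3,3]; return o+w*(z-o[2])/w[2]
def proj(f,p):
    c=np.linalg.inv(f["pose"])@np.r_[p,1]; K=f["mtx"]
    return K[0,0]*c[0]/-c[2]+K[0,2], K[1,1]*c[1]/c[2]+K[1,2]
def save(f,n): cv2.imwrite("pics/"+n,f["frame"][:,:,::-1])
E
python3 - <<'E'
from h import *
np.set_printoptions(precision=4,suppress=True)
Z={'jaw_post':.075,'lock_top':.079,'grip_post':.105,'pointer':.066,'rider_line':.069,'gauge':0,'disc':.016,'stand':0,'jaw':0}
print(arm.get_state())
ims=[]
for c in("scene","side"):
    f=arm.grab_frame(c); ims.append(f["frame"]); print(c,{k:(v if k in('dist','mtx') else 0) for k,v in f.items() if k not in("frame","range_z")}, f["pose"][:3,3])
    for n,z in Z.items():
        for r in arm.place_of(f,n)[:3]:
            u,v=r["position"][0]*512,r["position"][1]*384
            print(n,round(r["confidence"],2),int(u),int(v),pt(f,u,v,z),pt(f,u,v))
    save(f,c+".png")
E
```

```text
pics
{'t': 0.0, 'q': array([-0.9099,  0.3594,  0.0111, -0.0004, -1.2241, -0.2881]), 'qd': array([ 0.0001, -0.0001,  0.0025, -0.0005,  0.0013, -0.0004]), 'joint_efforts': array([ -0.0006, -58.2717,  29.3053,   6.9971,   0.0068,  -0.0002]), 'eef_pos': array([ 0.2457, -0.6282,  0.2256]), 'ee_rot': array([1.6541, 1.5691, 2.0268]), 'force': array([ 0.5758,  0.7325, -0.1497]), 'moment': array([ 0.0271, -0.0024,  0.0032]), 'width': 0.08778149502048131}
scene {'mtx': array([[371.2251,   0.    , 257.8549],
       [  0.    , 371.2251, 192.2192],
       [  0.    ,   0.    ,   1.    ]]), 'pose': 0, 'shot': 0} [ 0.8294 -0.4817  0.5737]
jaw_post 0.81 338 141 [0.5353 0.3528 0.075 ] [0.5347 0.3546 0.0739]
jaw_post 0.8 232 139 [0.2914 0.2124 0.075 ] [0.3008 0.2003 0.0837]
jaw_post 0.61 77 226 [ 0.2353 -0.2284  0.075 ] [ 0.2451 -0.2326  0.0832]
lock_top 0.45 189 294 [ 0.5309 -0.2342  0.079 ] [ 0.5308 -0.2342  0.079 ]
grip_post 0.96 229 252 [ 0.5473 -0.1441  0.105 ] [ 0.5536 -0.1516  0.1155]
grip_post 0.47 262 267 [ 0.6119 -0.141   0.105 ] [ 0.5914 -0.1089  0.0608]
pointer 0.8 244 280 [ 0.5821 -0.1538 
[... 1072 characters left out ...]
5209 -0.2278  0.0779]
grip_post 0.98 277 132 [ 0.5509 -0.1597  0.105 ] [ 0.5409 -0.1376  0.1178]
pointer 0.85 264 142 [ 0.5902 -0.1626  0.066 ] [ 0.596  -0.1745  0.0587]
gauge 0.93 206 225 [0.5912 0.1414 0.    ] [0.5716 0.1698 0.0271]
gauge 0.89 160 286 [0.5718 0.3465 0.    ] [0.5357 0.3858 0.0517]
gauge 0.88 383 176 [ 0.2795 -0.2344  0.    ] [ 0.2751 -0.2098  0.0155]
disc 0.48 204 222 [0.59   0.1498 0.016 ] [0.5869 0.1542 0.0202]
stand 0.63 259 181 [ 0.5633 -0.0756  0.    ] [ 0.5574 -0.064   0.0085]
jaw 0.89 295 269 [0.3502 0.1875 0.    ] [0.3439 0.2036 0.0163]
jaw 0.79 205 223 [0.5971 0.1365 0.    ] [0.5754 0.1678 0.0297]
jaw 0.79 379 178 [ 0.2859 -0.2228  0.    ] [ 0.2816 -0.1997  0.0148]
```

```bash
cd pics; python3 -c "
import cv2,numpy as np
a=cv2.imread('scene.png');b=cv2.imread('side.png')
cv2.imwrite('two.png',np.vstack([cv2.resize(a[90:350,50:450],(800,520))]));cv2.imwrite('two_s.png',cv2.resize(b[80:330,120:440],(768,600)))"
```

```text
(no output)
```

View pics/two.png

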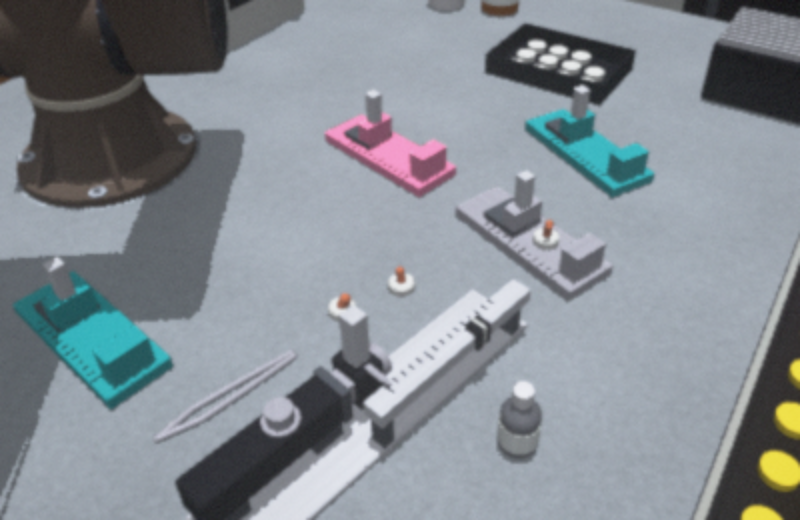

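View pics/two_s.png

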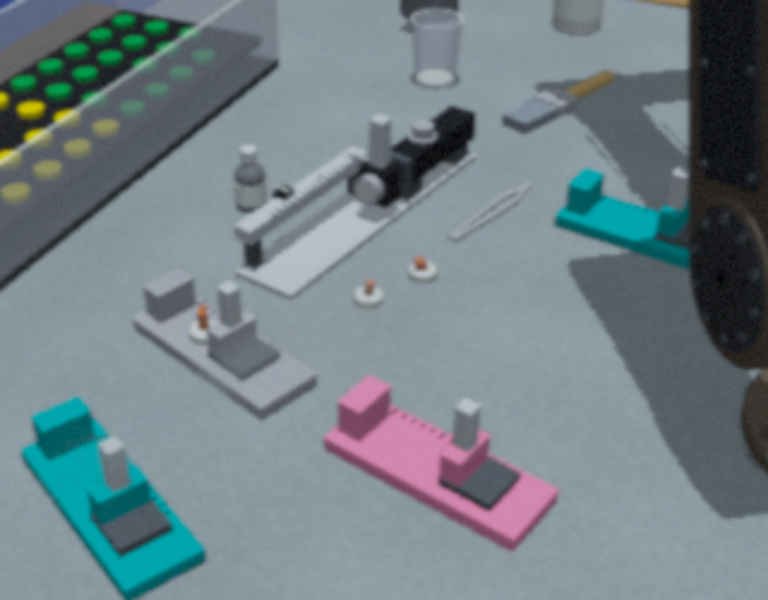

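The turquoise look-alikes are at scene (342,150) and (90,250), and the pink one is at (249,160). The plain steel-grey gauge is at about (318,208) with its jaw post at (312,180) and the disc at (323,208), and it lies +y of the arm, so I choose that one. Next I'll fit the geometry from depth.

```bash
cat >> h.py <<'E'
def cloud(f):
    d=f["range_z"]; v,u=np.mgrid[0:384,0:512]; K=f["mtx"]
    c=np.stack([(u-K[0,2])/K[0,0]*d,-(v-K[1,2])/K[1,1]*d,-d,np.ones_like(d)],-1)
    return (c@f["pose"].T)[...,:3]
def sel(P,d,lo,hi):
    m=(d>0)&np.all((P>lo)&(P<hi),-1); return P[m]
def rect(X): 
    return cv2.minAreaRect((X[:,:2]*1000).astype(np.float32)) if len(X)>4 else None
E
python3 - <<'E'
from h import *
np.set_printoptions(precision=4,suppress=True)
for c in("scene","side"):
    f=arm.grab_frame(c); P=cloud(f); d=f["range_z"]
    print(c,"bed",rect(sel(P,d,[.47,.06,.012],[.70,.26,.020])))
    print("tops",[ (rect(X),len(X)) for X in [sel(P,d,[.5,.08,.046],[.70,.24,.054])]])
    X=sel(P,d,[.5,.08,.046],[.70,.24,.054]); Y=cv2.kmeans(X[:,:2].astype(np.float32),2,None,(3,50,1e-5),5,0); print(Y[2],[rect(X[Y[1][:,0]==i]) for i in(0,1)])
    X=sel(P,d,[.5,.08,.085],[.70,.24,.097]);print("jpost",len(X),X.mean(0),rect(X))
    X=sel(P,d,[.48,-.25,.116],[.65,-.05,.13]);print("gpost",len(X),X.mean(0),rect(X))
    X=sel(P,d,[.45,-.4,.074],[.6,-.19,.084]);print("lock",len(X),X.mean(0),rect(X))
    X=sel(P,d,[.52,-.2,.056],[.7,.1,.0635]);print("bar",len(X),rect(X))
    X=sel(P,d,[.3,-.45,.0595],[.56,-.17,.066]);print("sleeve",len(X),rect(X))
    for n in ("pointer","rider_line","rider"):
        for r in arm.masks_of(f,n)[:1]:
            m=r["mask"]; print(n,r["confidence"],m.sum(),np.median(P[m&(d>0)],0),P[m&(d>0)].min(0),P[m&(d>0)].max(0))
E
```

```text
scene bed ((574.26708984375, 142.0511474609375), (73.42733001708984, 191.13902282714844), 70.3321304321289)
tops [(((603.5472412109375, 131.68582153320312), (45.095428466796875, 117.12271118164062), 70.59162902832031), 281)]
[[0.563  0.1411]
 [0.6475 0.1147]] [((568.3600463867188, 136.61105346679688), (45.97731018066406, 54.08710479736328), 40.797481536865234), ((647.0669555664062, 116.44786834716797), (44.93739700317383, 24.868019104003906), 70.45564270019531)]
jpost 49 [0.5595 0.1448 0.0899] ((558.8695068359375, 146.93536376953125), (15.633389472961426, 16.220497131347656), 67.73950958251953)
gpost 114 [ 0.5462 -0.1527  0.1221] ((545.224365234375, -151.49526977539062), (18.070863723754883, 17.844635009765625), 76.10777282714844)
lock 164 [ 0.5308 -0.2351  0.0788] ((530.3323974609375, -234.49407958984375), (22.09665298461914, 22.277406692504883), 37.199649810791016)
bar 1390 ((618.9759521484375, -112.68792724609375), (240.1980743408203, 135.35516357421875), 63.525630950927734)
sleeve 1623 ((527.0499267578125, -248.93496704101562), (150.07601928710938, 41.00711441040039), 79.70865631
[... 777 characters left out ...]
(19.276016235351562, 19.054929733276367), 89.3456039428711)
lock 40 [ 0.5293 -0.229   0.0783] ((530.0774536132812, -231.4374542236328), (19.071374893188477, 26.541259765625), 22.374364852905273)
bar 505 ((615.0614624023438, -107.12069702148438), (242.2678680419922, 130.859619140625), 61.85782241821289)
sleeve 283 ((525.8123779296875, -245.5480194091797), (150.30316162109375, 37.873626708984375), 79.9383316040039)
pointer 0.55 521 [ 0.5402 -0.1393  0.0643] [ 0.5234 -0.3789 -0.0028] [ 0.6561 -0.1143  0.1248]
rider_line 0.41 46 [ 0.6148 -0.0509  0.0663] [ 0.6046 -0.1599 -0.0004] [ 0.6814 -0.0423  0.0712]
rider 0.49 23 [ 0.6137 -0.0501  0.067 ] [ 0.6057 -0.0581  0.0639] [ 0.6224 -0.0423  0.0712]
```

```bash
cat >> h.py <<'E'
from scipy.spatial.transform import Rotation as Ro
def st(yaws=()):
    s=arm.get_state(); R=Ro.from_euler('xyz',s['ee_rot']).as_matrix()
    print('t',round(s['t'],2),'tcp',np.round(s['eef_pos'],4),'x',np.round(R[:,0],3),'y ang',round(np.degrees(np.arctan2(R[1,1],R[0,1])),1),'F',np.round(s['force'],1),'w',round(s['width'],4),'q',np.round(s['q'],2)); return s,R
E
python3 -c "
from h import *
st()"
```

```text
t 1.4 tcp [ 0.2458 -0.6286  0.2266] x [-0. -0. -1.] y ang 111.4 F [ 1.1  0.7 -1. ] w 0.0878 q [-0.91  0.36  0.01  0.   -1.22 -0.29]
```

```bash
python3 -m inch '1 1 0 0 0 -1;1 1 0 0 0 -1;1 1 0 0 0 -1;1 1 0 0 0 -1;1 1 0 0 0 -1;1 1 0 0 0 -1;1 1 0 0 0 -1;1 1 0 0 0 -1;1 1 0 0 0 0;1 1 0 0 0 0;0.4 1 0 0 0 0;0 1 0 0 0 0' && python3 -m inch '0 1 0 0 0 0;0 1 0 0 0 0;0 1 0 0 0 0;0 0 0 0 0 0'
python3 - <<'E'
from h import *
np.set_printoptions(precision=4,suppress=True)
st(); f=arm.grab_frame("wrist"); save(f,"w1.png"); P=cloud(f); d=f["range_z"]; print(f["pose"])
X=sel(P,d,[.48,-.25,.116],[.65,-.05,.13]);print("gpost",len(X),rect(X))
X=sel(P,d,[.45,-.4,.074],[.6,-.19,.084]);print("lock",len(X),rect(X))
for n,z in {'pointer':.066,'rider_line':.069,'lock_top':.079,'grip_post':.105}.items():
    for r in arm.place_of(f,n)[:2]:
        u,v=r["position"][0]*512,r["position"][1]*384; print(n,r["confidence"],u,v,pt(f,u,v,z))
E
```

```text
t: 2.9
eef_pos: [0.5586, -0.2674, 0.2261]
ee_rot: [-2.811, 1.57, -3.136]
force: [-0.3, 0.4, 0.5]
width: 0.0876
t: 3.4
eef_pos: [0.558, -0.1771, 0.2269]
ee_rot: [0.586, 1.57, 0.263]
force: [0.0, 0.5, 1.1]
width: 0.0878
t 3.4 tcp [ 0.558  -0.1771  0.2269] x [ 0.001  0.    -1.   ] y ang 71.5 F [0.  0.5 1.1] w 0.0878 q [ 0.03  0.21 -0.19 -0.   -1.17 -1.92]
[[ 0.3189 -0.9043 -0.2837  0.4809]
 [ 0.9478  0.3042  0.0958 -0.1522]
 [-0.0003 -0.2995  0.9541  0.3838]
 [ 0.      0.      0.      1.    ]]
gpost 413 ((543.2689208984375, -150.42054748535156), (17.974609375, 18.241371154785156), 79.44662475585938)
lock 412 ((527.6038818359375, -233.71620178222656), (22.994916915893555, 22.279361724853516), 72.08599853515625)
pointer 0.78 282.0096 197.91359999999997 [ 0.5846 -0.1583  0.066 ]
pointer 0.74 283.2896 171.1872 [ 0.5564 -0.1482  0.066 ]
rider_line 0.74 380.1088 186.20159999999998 [ 0.6046 -0.0543  0.069 ]
lock_top 0.71 193.6896 175.296 [ 0.528  -0.2371  0.079 ]
grip_post 0.58 278.4768 171.1104 [ 0.5456 -0.1529  0.105 ]
```

View pics/w1.png

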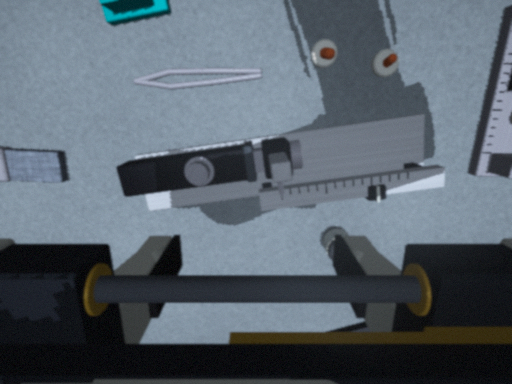

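```bash
python3 -m inch '0 1 0 0 0 -0.2;0 1 0 0 0 0;0 1 0 0 0 0;0 1 0 0 0 0;0 1 0 0 0 0;0 1 0 0 0 0;0 1 0 0 0 0;0 1 0 0 0 0;0 1 0 0 0 0;0 1 0 0 0 0;0 0.6 0 0 0 0;0 0 0 0 0 0'
python3 - <<'E'
from h import *
np.set_printoptions(precision=4,suppress=True)
st(); f=arm.grab_frame("wrist"); save(f,"w2.png"); P=cloud(f); d=f["range_z"]
print("bed",rect(sel(P,d,[.47,.06,.012],[.70,.26,.020])))
X=sel(P,d,[.5,.08,.085],[.70,.24,.097]);print("jpost",len(X),X.mean(0),rect(X))
X=sel(P,d,[.62,.08,.046],[.70,.24,.054]);print("anvil",len(X),X.mean(0),rect(X))
X=sel(P,d,[.48,.08,.046],[.62,.24,.054]);print("jaw",len(X),X.mean(0),rect(X))
X=sel(P,d,[.57,.08,.022],[.62,.24,.045]);print("disc",len(X),X.mean(0),rect(X))
E
```

```text
t: 5.15
eef_pos: [0.558, 0.1398, 0.2263]
ee_rot: [-2.155, 1.57, -2.497]
force: [0.1, -0.0, 0.0]
width: 0.0879
t 5.15 tcp [0.558  0.1398 0.2263] x [-0. -0. -1.] y ang 70.4 F [ 0.1 -0.   0. ] w 0.0879 q [ 0.59  0.2  -0.21  0.   -1.16 -2.5 ]
bed ((572.661376953125, 142.90582275390625), (70.07513427734375, 189.11074829101562), 70.57341003417969)
jpost 238 [0.5563 0.1486 0.0895] ((556.60498046875, 148.55072021484375), (14.166129112243652, 15.314342498779297), 70.44733428955078)
anvil 654 [0.6443 0.1172 0.0488] ((644.9873046875, 116.98806762695312), (43.18141174316406, 24.350494384765625), 70.86071014404297)
jaw 470 [0.5563 0.1484 0.0488] ((572.7943115234375, 142.63034057617188), (43.27088928222656, 54.096961975097656), 69.91674041748047)
disc 360 [0.592  0.1396 0.0284] ((594.5694580078125, 139.13955688476562), (28.696439743041992, 24.73441505432129), 70.30255126953125)
```

View pics/w2.png

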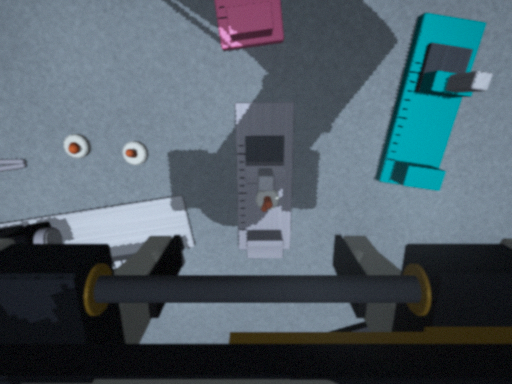

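```bash
python3 -m inch '0 0.3 -1 0 0 0;0 0 -1 0 0 0;0 0 -1 0 0 0;0 0 -1 0 0 0;0 0 -1 0 0 0;0 0 -0.65 0 0 0;0 0 0 0 0 0;0 0 0 0 0 0' && python3 -m inch '0 0 0 0 0 0;0 0 0 0 0 0;0 0 0 0 0 0;0 0 0 0 0 0;0 0 0 0 0 0;0 0 0 0 0 0' 0 25
```

```text
t: 6.2
eef_pos: [0.5585, 0.148, 0.0579]
ee_rot: [0.6, 1.57, 0.257]
force: [0.0, -0.2, 0.2]
width: 0.0878
t: 6.95
eef_pos: [0.5578, 0.1484, 0.057]
ee_rot: [-2.106, 1.571, -2.449]
force: [-0.6, 0.0, -0.7]
width: 0.0333
```

```bash
python3 -m inch '0 0 0 0 0 0;0 0 0 0 0 0;0 0 0 0 0 0;0 0 0 0 0 0;0 0 0 0 0 0'
```

```text
t: 7.58
eef_pos: [0.5581, 0.1488, 0.0571]
ee_rot: [1.106, 1.57, 0.763]
force: [1.2, 3.7, -2.7]
width: 0.0157
```

```bash
python3 -m inch '0.2 -0.07 0 0 0 0;0.2 -0.07 0 0 0 0;0.2 -0.07 0 0 0 0;0.2 -0.07 0 0 0 0;0.2 -0.07 0 0 0 0;0.2 -0.07 0 0 0 0;0 0 0 0 0 0;0 0 0 0 0 0'; python3 -m inch '0.04 -0.014 0 0 0 0;0.04 -0.014 0 0 0 0;0 0 0 0 0 0;0 0 0 0 0 0';python3 -m inch '0.04 -0.014 0 0 0 0;0.04 -0.014 0 0 0 0;0 0 0 0 0 0;0 0 0 0 0 0'
```

```text
t: 8.57
eef_pos: [0.5942, 0.1361, 0.0571]
ee_rot: [0.835, 1.57, 0.492]
force: [3.0, 4.6, -3.2]
width: 0.0157
t: 9.07
eef_pos: [0.5961, 0.1354, 0.0571]
ee_rot: [1.44, 1.57, 1.097]
force: [1.3, 5.5, -2.7]
width: 0.0156
t: 9.57
eef_pos: [0.5978, 0.1348, 0.0571]
ee_rot: [2.729, 1.57, 2.386]
force: [-2.5, 7.2, -0.4]
width: 0.0159
```

```bash
for i in 1 2; do python3 -m inch '0.03 -0.01 0 0 0 0;0.03 -0.01 0 0 0 0;0 0 0 0 0 0;0 0 0 0 0 0'; done
python3 - <<'E'
from h import *
st(); f=arm.grab_frame("side"); save(f,"s2.png"); g=arm.grab_frame("scene"); save(g,"c2.png")
a=cv2.resize(f["frame"][180:270,160:260],(500,450),interpolation=2);b=cv2.resize(g["frame"][160:240,270:370],(500,400),interpolation=2)
cv2.imwrite("pics/j1.png",np.hstack([cv2.resize(a,(400,360)),cv2.resize(b,(400,360))])[:,:,::-1])
E
```

```text
t: 10.07
eef_pos: [0.598, 0.1347, 0.0571]
ee_rot: [-3.129, 1.568, 2.811]
force: [-10.2, 11.3, 4.9]
width: 0.0163
t: 10.58
eef_pos: [0.5983, 0.1346, 0.057]
ee_rot: [-3.038, 1.565, 2.902]
force: [-17.6, 14.5, 9.6]
width: 0.0158
t 10.57 tcp [0.5983 0.1346 0.057 ] x [-0.005  0.001 -1.   ] y ang 70.4 F [-17.6  14.5   9.6] w 0.0158 q [ 0.54  0.42 -0.33 -0.01 -0.83 -2.45]
```

View pics/j1.png

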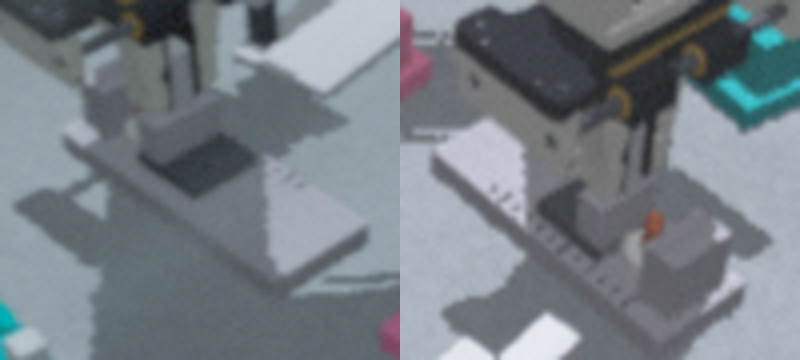

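The image shows the disc squeezed between jaw and anvil, and the force rose to about 20 N, so the jaw is shut. I'll release it and lift.

```bash
python3 -m inch '0 0 0 0 0 0;0 0 0 0 0 0;0 0 0 0 0 0;0 0 0 0 0 0' 0.7 && python3 -m inch '0 0 0.5 0 0 0;0 0 1 0 0 0;0 0 1 0 0 0;0 0 1 0 0 0;0 0 1 0 0 0;0 0 1 0 0 0;0 0 0 0 0 0'
python3 - <<'E'
from h import *
np.set_printoptions(precision=4,suppress=True)
st(); f=arm.grab_frame("wrist"); save(f,"w3.png"); P=cloud(f); d=f["range_z"]
X=sel(P,d,[.5,.08,.085],[.70,.24,.097]);print("jpost",len(X),rect(X))
X=sel(P,d,[.625,.08,.046],[.70,.24,.054]);print("anvil",len(X),rect(X))
cv2.imwrite("pics/w3c.png",cv2.resize(f["frame"][100:280,180:380],(800,600)[:2],interpolation=2)[:,:,::-1])
E
```

```text
t: 11.18
eef_pos: [0.6022, 0.1324, 0.0569]
ee_rot: [-2.026, 1.57, -2.369]
force: [-0.0, 1.3, -0.2]
width: 0.0501
t: 12.05
eef_pos: [0.6037, 0.1333, 0.2262]
ee_rot: [0.723, 1.565, 0.38]
force: [0.7, 0.7, -0.1]
width: 0.0616
t 12.05 tcp [0.6037 0.1333 0.2262] x [ 0.006  0.002 -1.   ] y ang 70.4 F [ 0.7  0.7 -0.1] w 0.0616 q [ 0.53  0.26 -0.13  0.   -1.18 -2.45]
jpost 249 ((595.9736328125, 134.7328643798828), (15.09398078918457, 15.071186065673828), 69.85286712646484)
anvil 704 ((644.6560668945312, 117.45449829101562), (43.768863677978516, 23.497404098510742), 70.0811538696289)
```

View pics/w3c.png

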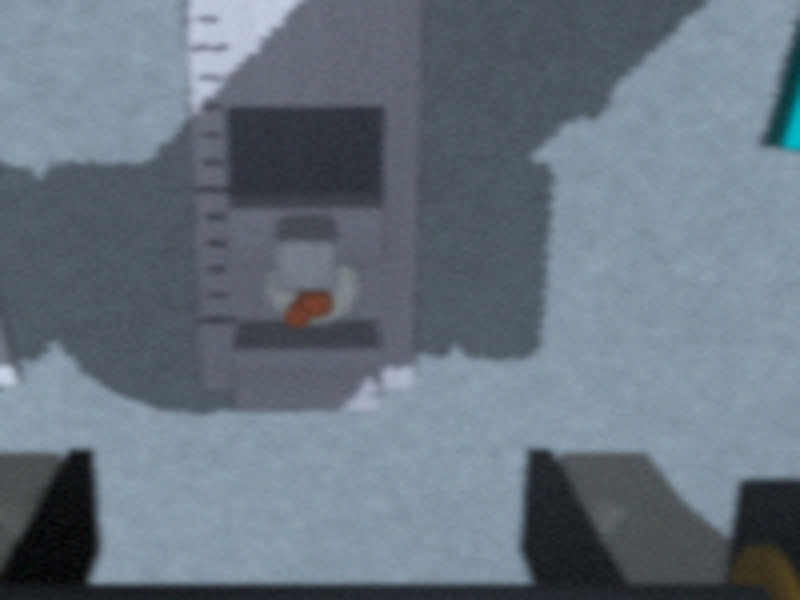

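The jaw stays at a travel of about 50 mm, with the disc at crop pixel (310,290) pressed between the faces. Next is the lock button.

```bash
python3 -m inch '-0.25 -1 0 0 0 1;-0.25 -1 0 0 0 0.9;-0.25 -1 0 0 0 0;-0.25 -1 0 0 0 0;-0.25 -1 0 0 0 0;-0.25 -1 0 0 0 0;-0.25 -1 0 0 0 0;-0.25 -1 0 0 0 0;-0.25 -1 0 0 0 0;-0.24 -1 0 0 0 0;0 -1 0 0 0 0;0 -1 0 0 0 0' 0 10 && python3 -m inch '0 -0.23 -1 0 0 0;0 0 -1 0 0 0;0 0 -1 0 0 0;0 0 -1 0 0 0;0 0 0 0 0 0;0 0 0 0 0 0'; python3 -c "
from h import *
st()"
```

```text
t: 13.6
eef_pos: [0.5268, -0.228, 0.2216]
ee_rot: [3.067, 1.57, 2.89]
force: [0.3, 0.1, -0.1]
width: 0.0005
t: 14.35
eef_pos: [0.5279, -0.2342, 0.1029]
ee_rot: [-0.723, 1.57, -0.899]
force: [0.4, -0.1, 0.7]
width: 0.0006
t 14.35 tcp [ 0.5279 -0.2342  0.1029] x [ 0. -0. -1.] y ang 79.9 F [ 0.4 -0.1  0.7] w 0.0006 q [-0.08  0.31 -0.37  0.   -0.89 -1.67]
```

Now down from 0.103 to about 0.072, then onward by force.

```bash
python3 -m inch '0 0 -0.5 0 0 0;0 0 -0.27 0 0 0;0 0 0 0 0 0;0 0 0 0 0 0'; python3 -m inch '0 0 -0.13 0 0 0;0 0 -0.13 0 0 0;0 0 0 0 0 0;0 0 0 0 0 0'; python3 -m inch '0 0 -0.06 0 0 0;0 0 0 0 0 0;0 0 0 0 0 0'
```

```text
t: 14.85
eef_pos: [0.5275, -0.234, 0.0791]
ee_rot: [-2.812, 1.571, -2.989]
force: [-0.5, 0.8, -0.3]
width: 0.0002
t: 15.35
eef_pos: [0.5278, -0.2341, 0.0713]
ee_rot: [-0.062, 1.57, -0.238]
force: [1.3, -0.8, 0.6]
width: 0.0004
t: 15.72
eef_pos: [0.528, -0.2343, 0.0707]
ee_rot: [-0.354, 1.569, -0.53]
force: [-1.4, 0.3, 12.4]
width: 0.0004
```

```bash
python3 -m inch '0 0 1 0 0 0;0 0 1 0 0 0;0.1 0.3 1 0 0 0;0.2 1 0 0 0 0;0.2 1 0 0 0 0;0.02 0.5 0 0 0 0;0 0 0 0 0 0' 1
python3 - <<'E'
from h import *
s,R=st(); f=arm.grab_frame("wrist"); P=cloud(f); d=f["range_z"]
X=sel(P,d,[.48,-.25,.116],[.65,-.05,.13]);print("gpost",len(X),rect(X))
X=sel(P,d,[.45,-.4,.066],[.6,-.19,.084]);print("lock z",len(X),np.median(X,0),rect(X))
E
```

```text
t: 16.6
eef_pos: [0.5428, -0.1492, 0.1591]
ee_rot: [-3.136, 1.57, 2.971]
force: [0.5, -0.3, 0.0]
width: 0.0648
t 16.6 tcp [ 0.5428 -0.1492  0.1591] x [-0.001  0.    -1.   ] y ang 79.9 F [ 0.5 -0.3  0. ] w 0.0648 q [ 0.08  0.23 -0.33 -0.   -1.01 -1.83]
gpost 652 ((542.8214721679688, -150.10662841796875), (17.523595809936523, 18.219287872314453), 79.65422058105469)
lock z 594 [ 0.5271733  -0.23316468  0.06980763] ((527.8380737304688, -233.70726013183594), (23.134016036987305, 23.763225555419922), 40.81502151489258)
```

```bash
python3 -m inch '0 0 -1 0 0 0;0 0 -1 0 0 0;0 0 -0.43 0 0 0;0 0 0 0 0 0' && python3 -m inch '0 0 0 0 0 0;0 0 0 0 0 0;0 0 0 0 0 0;0 0 0 0 0 0;0 0 0 0 0 0;0 0 0 0 0 0;0 0 0 0 0 0;0 0 0 0 0 0;0 0 0 0 0 0' 0 45; python3 -c "
from h import *
st()"
```

```text
t: 17.15
eef_pos: [0.5426, -0.1506, 0.0858]
ee_rot: [-2.827, 1.569, -3.005]
force: [0.1, 0.4, 0.1]
width: 0.0874
t: 18.27
eef_pos: [0.5432, -0.1496, 0.0864]
ee_rot: [1.583, 1.57, 1.405]
force: [0.3, 4.0, -0.5]
width: 0.0181
t 18.27 tcp [ 0.5432 -0.1496  0.0864] x [ 0.  0. -1.] y ang 79.8 F [ 0.3  4.  -0.5] w 0.0181 q [ 0.08  0.31 -0.42 -0.   -0.85 -1.83]
```

```bash
python3 -m inch '0.053 0.295 0 0 0 0;0.053 0.295 0 0 0 0;0.053 0.295 0 0 0 0;0.053 0.295 0 0 0 0;0.053 0.295 0 0 0 0;0.053 0.295 0 0 0 0;0.053 0.295 0 0 0 0;0.053 0.295 0 0 0 0;0.053 0.295 0 0 0 0;0 0 0 0 0 0;0 0 0 0 0 0'
python3 - <<'E'
from h import *
np.set_printoptions(precision=4,suppress=True)
s,R=st(); e=np.array([.176,.984,0])
f=arm.grab_frame("wrist"); save(f,"w4.png")
g=arm.grab_frame("scene"); save(g,"c4.png")
for F in(f,g):
  for n,z in {'pointer':.066,'rider_line':.069}.items():
    for r in arm.place_of(F,n)[:2]:
        u,v=r["position"][0]*512,r["position"][1]*384; q=pt(F,u,v,z); print(n,round(r["confidence"],2),u,v,q,q@e)
q=np.array([.587,-.156,.066])+.081*e
u,v=map(int,proj(f,q)); print(u,v); a=f["frame"][max(v-50,0):v+50,u-65:u+65]
u,v=map(int,proj(g,q)); b=g["frame"][v-50:v+50,u-65:u+65]; print(u,v,a.shape)
cv2.imwrite("pics/p4.png",np.vstack([cv2.resize(x,(390,300),interpolation=2) for x in(a,b)])[:,:,::-1])
E
```

```text
t: 19.65
eef_pos: [0.5576, -0.0713, 0.0864]
ee_rot: [-1.428, 1.569, -1.605]
force: [1.5, -7.5, -2.0]
width: 0.0176
t 19.65 tcp [ 0.5576 -0.0713  0.0864] x [-0.    -0.001 -1.   ] y ang 79.9 F [ 1.5 -7.5 -2. ] w 0.0176 q [ 0.22  0.31 -0.42  0.   -0.84 -1.97]
pointer 0.55 273.408 251.78879999999998 [ 0.5902 -0.0705  0.066 ] 0.03446537677358778
pointer 0.26 282.112 249.216 [ 0.6005 -0.0563  0.066 ] 0.050325489379760315
rider_line 0.69 284.8256 247.4112 [ 0.6038 -0.0521  0.069 ] 0.055006218152621654
rider_line 0.66 309.504 310.8864 [ 0.7043 -0.1497  0.069 ] -0.02337565656085039
262 294
276 256 (100, 130, 3)
```

View pics/p4.png

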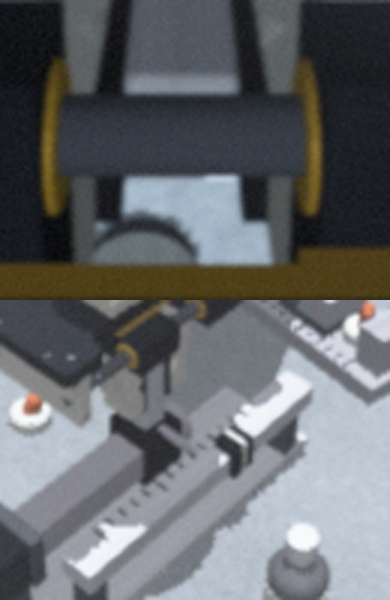

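```bash
python3 -m inch '0.044 0.246 0 0 0 0;0.044 0.246 0 0 0 0;0 0 0 0 0 0;0 0 0 0 0 0'
python3 - <<'E'
from h import *
np.set_printoptions(precision=4,suppress=True)
s,R=st(); e=np.array([.176,.984,0])
g=arm.grab_frame("scene"); save(g,"c5.png"); h=arm.grab_frame("side"); save(h,"s5.png")
for F in(g,h):
  for n,z in {'pointer':.066,'rider_line':.069}.items():
    for r in arm.place_of(F,n)[:1]:
        u,v=r["position"][0]*512,r["position"][1]*384; q=pt(F,u,v,z); print(n,round(r["confidence"],2),u,v,q,q@e)
q=np.array([.604,-.055,.066])
u,v=map(int,proj(g,q)); a=g["frame"][v-25:v+25,u-30:u+30]; print(u,v)
u,v=map(int,proj(h,q)); b=h["frame"][v-25:v+25,u-30:u+30]; print(u,v)
cv2.imwrite("pics/p5.png",np.hstack([cv2.resize(x,(400,333),interpolation=2) for x in(a,b)])[:,:,::-1])
E
```

```text
t: 20.45
eef_pos: [0.5603, -0.0566, 0.0864]
ee_rot: [-1.422, 1.569, -1.599]
force: [2.4, -6.9, -0.9]
width: 0.018
t 20.45 tcp [ 0.5603 -0.0566  0.0864] x [-0.    -0.002 -1.   ] y ang 79.9 F [ 2.4 -6.9 -0.9] w 0.018 q [ 0.25  0.31 -0.42  0.   -0.85 -2.  ]
pointer 0.86 280.5248 248.79360000000003 [ 0.5975 -0.0569  0.066 ] 0.0491372605230842
rider_line 0.54 284.7232 248.79360000000003 [ 0.6054 -0.0552  0.069 ] 0.05218606419138292
pointer 0.79 242.0224 158.016 [ 0.6064 -0.0645  0.066 ] 0.04323800068218295
rider_line 0.47 238.1824 160.5888 [ 0.6067 -0.0448  0.069 ] 0.06268878362333533
284 249
241 159
```

View pics/p5.png

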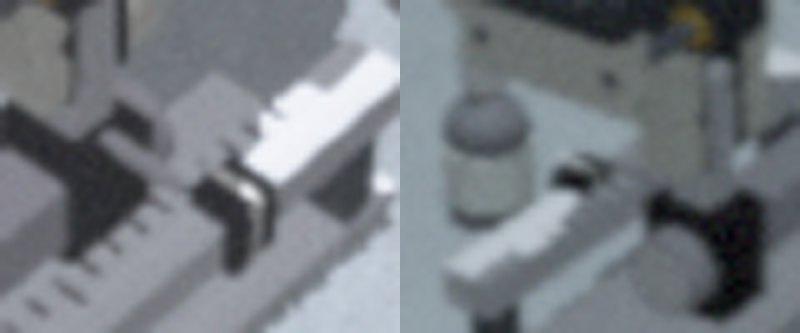

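The wrist picture w1, taken with the arm fully in, had the best resolution of pointer and rider together, so I'll measure the extension there.

Run:
```python
from h import *
im=cv2.imread("pics/w1.png")
a=im[172:212,265:305]; b=im[170:210,355:395]
cv2.imwrite("pics/p6.png",np.hstack([cv2.resize(x,(400,400),interpolation=cv2.INTER_NEAREST) for x in(a,b)]))
np.set_printoptions(linewidth=200)
print(im[184:204,368:386].mean(-1).astype(int)); print(im[184:206,272:290].mean(-1).astype(int))
```

```text
[[120 112  99  80  90 102 108 108 105 102  97  83  79  77  78  81  94 111]
 [109 101  85  66  64  72  81  83  88  89  78  66  58  51  47  54  72  94]
 [ 89  69  60  45  46  49  51  59  78  91  95  78  55  41  40  41  54  81]
 [ 69  50  39  40  37  42  42  50  78  99 112  94  62  48  41  37  49  70]
 [ 64  42  39  36  40  37  43  50  77 107 117  95  65  40  42  41  43  69]
 [ 67  44  37  39  37  38  42  54  79 110 118 101  66  43  40  44  49  69]
 [ 63  45  41  39  34  42  42  49  81 105 116 102  72  46  39  38  50  77]
 [ 64  45  42  44  37  40  39  52  78 109 117 105  69  47  45  43  60  95]
 [ 65  44  39  42  40  40  41  50  76 105 116 105  77  50  40  44  57 103]
 [ 65  44  39  38  42  42  39  49  73 102 118 106  73  51  41  43  58 104]
 [ 68  46  42  43  42  42  42  51  73 100 117 110  82  57  45  45  57  93]
 [ 64  43  42  41  42  41  42  50  71 108 133 128  95  56  47  49  57  83]
 [ 60  42  42  38  37  41  43  50  84 129 163 159 114  69  51  49  59  78]
 [ 50  42  40  38  39  40  39  55  94 150 187 175 127  76  52  53  62  82]
 [ 46  42  42  44  41  46  43  60 103 163 195 183 
[... 1351 characters left out ...]
120 122 126 125 122 124]
 [125 125 128 125 126 126 123 124 116 108 107 114 123 121 124 125 124 124]
 [125 125 122 127 125 124 124 127 121 108 104 114 124 124 126 126 127 125]
 [125 128 122 125 128 125 127 126 122 111 104 115 124 127 123 123 125 124]
 [125 125 125 126 125 125 125 127 128 123 119 123 123 125 124 122 123 124]
 [126 126 128 130 127 127 129 126 122 125 124 125 127 127 124 126 125 125]
 [128 128 126 128 125 130 125 126 127 126 127 123 124 125 123 124 122 122]
 [125 124 127 128 123 126 125 126 124 126 123 124 124 124 121 122 122 123]
 [124 124 126 123 123 124 122 119 122 118 121 123 122 124 122 123 124 123]
 [122 121 122 123 122 123 123 119 122 122 120 126 122 125 121 125 123 122]]
```

View pics/p6.png

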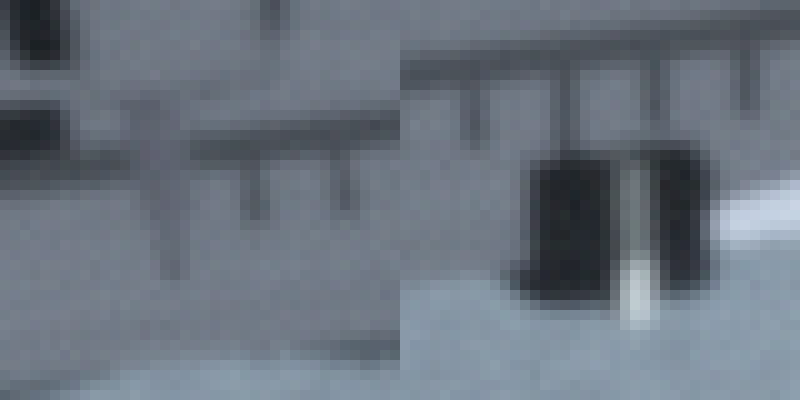

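Run:
```python
from h import *
np.set_printoptions(precision=4,suppress=True)
f=arm.grab_frame("wrist"); K=f["mtx"]; print(K)
P=np.array([[ 0.3189,-0.9043,-0.2837,0.4809],[0.9478,0.3042,0.0958,-0.1522],[-0.0003,-0.2995,0.9541,0.3838],[0,0,0,1]])
F={"mtx":K,"pose":P}
a=pt(F,281.8,199.5,.066); b=pt(F,377.9,185.8,.069); c=pt(F,377.9,194.5,.069)
for th in(79.5,79.8,80.1):
    e=np.array([np.cos(np.radians(th)),np.sin(np.radians(th)),0]); n=np.array([e[1],-e[0],0])
    print(th,a,b,"ext",(b-a)@e,(c-a)@e,"x off",(b-a)@n,(c-a)@n)
    s=arm.get_state(); print("moved",(s["eef_pos"]-[.5432,-.1496,.0864])@e)
g=arm.grab_frame("scene")
a=pt(g,283.25,251.3,.066);b=pt(g,287.3,249.95,.069);print("scene now remaining",(b-a)@e,(b-a)@n)
```

```text
[[302.9672   0.     257.093 ]
 [  0.     302.9672 197.487 ]
 [  0.       0.       1.    ]]
79.5 [ 0.5863 -0.1591  0.066 ] [ 0.6035 -0.0564  0.069 ] ext 0.10405037096647153 0.1038288403788664 x off -0.001818186495937691 0.008028681981427166
moved 0.09440750244027088
79.8 [ 0.5863 -0.1591  0.066 ] [ 0.6035 -0.0564  0.069 ] ext 0.10405846462846267 0.1037853792303438 x off -0.0012733575936608463 0.008572215979123046
moved 0.0944071182833018
80.1 [ 0.5863 -0.1591  0.066 ] [ 0.6035 -0.0564  0.069 ] ext 0.10406370547508127 0.10373907275322279 x off -0.0007284937816423413 0.009115514965187635
moved 0.09440414590749557
scene now remaining 0.005416397601755225 0.005074434897082097
```

```bash
python3 -m inch '0.018 0.1 0 0 0 0;0.018 0.1 0 0 0 0;0 0 0 0 0 0;0 0 0 0 0 0'
python3 - <<'E'
from h import *
np.set_printoptions(precision=4,suppress=True,linewidth=200)
s,R=st(); e=np.array([np.cos(np.radians(79.8)),np.sin(np.radians(79.8)),0]); n=np.array([e[1],-e[0],0]); print("moved",(s["eef_pos"]-[.5432,-.1496,.0864])@e)
G=[arm.grab_frame("scene") for _ in range(6)]; g=G[-1]; im=np.mean([x["frame"] for x in G],0).astype(np.uint8)
cv2.imwrite("pics/c7.png",im[:,:,::-1])
a=cv2.resize(im[234:264,268:308],(800,600),interpolation=cv2.INTER_CUBIC)
cv2.imwrite("pics/p7.png",a[:,:,::-1])
E
```

```text
t: 21.35
eef_pos: [0.5613, -0.0507, 0.0864]
ee_rot: [-1.425, 1.569, -1.602]
force: [1.4, -7.5, -2.6]
width: 0.0177
t 21.35 tcp [ 0.5613 -0.0507  0.0864] x [-0.    -0.002 -1.   ] y ang 79.8 F [ 1.4 -7.5 -2.6] w 0.0177 q [ 0.26  0.31 -0.42  0.   -0.85 -2.01]
moved 0.10050041769237454
```

View pics/p7.png

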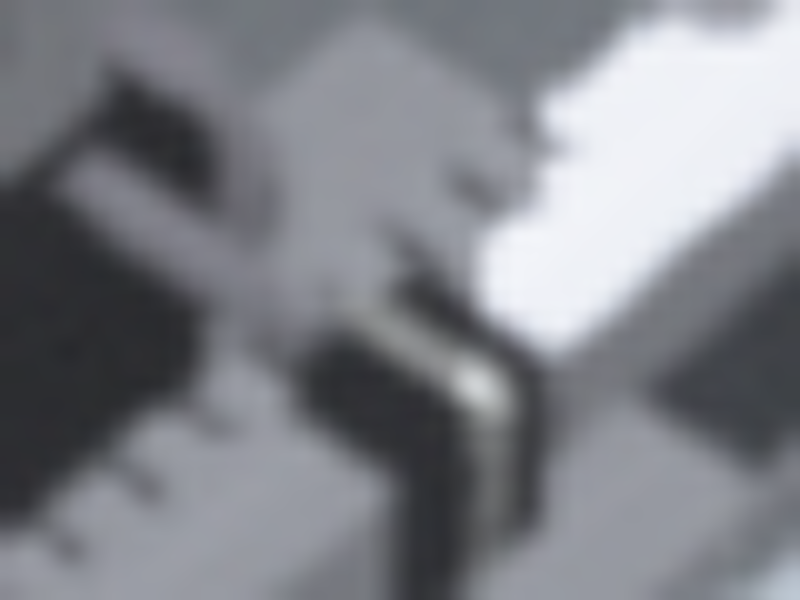

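Run:
```python
from h import *
np.set_printoptions(precision=4,suppress=True,linewidth=220)
th=np.radians(79.8); e=np.array([np.cos(th),np.sin(th),0]); n=np.array([e[1],-e[0],0]); O=np.array([.6035,-.0564,0])  # approx line near end
S=5 # px per mm
def rectf(im,F,z,e0,e1,n0,n1):
    ee,nn=np.meshgrid(np.arange(e0,e1,1/S),np.arange(n0,n1,1/S)); W=O+ee[...,None]*e/1e3+nn[...,None]*n/1e3; W[...,2]=z
    c=np.concatenate([W,np.ones(W.shape[:2]+(1,))],-1)@np.linalg.inv(F["pose"]).T; K=F["mtx"]
    return cv2.remap(im,(K[0,0]*c[...,0]/-c[...,2]+K[0,2]).astype(np.float32),(K[1,1]*c[...,1]/c[...,2]+K[1,2]).astype(np.float32),cv2.INTER_CUBIC)
g=arm.grab_frame("scene"); w=arm.grab_frame("wrist")
FW={"mtx":w["mtx"],"pose":np.array([[ 0.3189,-0.9043,-0.2837,0.4809],[0.9478,0.3042,0.0958,-0.1522],[-0.0003,-0.2995,0.9541,0.3838],[0,0,0,1]])}
c=cv2.imread("pics/c7.png"); w1=cv2.imread("pics/w1.png")
A=rectf(c,g,.066,-40,40,-25,25);B=rectf(c,g,.069,-40,40,-25,25)
C=rectf(w1,FW,.066,-144,-64,-25,25);D=rectf(w1,FW,.069,-40,40,-25,25)
for X,z in((A,'scene66'),(B,'scene69'),(C,'w1_66 (e+104)'),(D,'w1_69')):
    for k in range(0,X.shape[1],25): cv2.line(X,(k,0),(k,6 if k%50 else 14),(0,255,255),1)
    cv2.line(X,(200,0),(200,20),(0,0,255),1); cv2.putText(X,z,(4,240),0,.5,(0,255,0),1)
cv2.imwrite("pics/p8.png",np.vstack([np.hstack([A,B]),np.hstack([C,D])]))
```

```text
(no output)
```

View pics/p8.png

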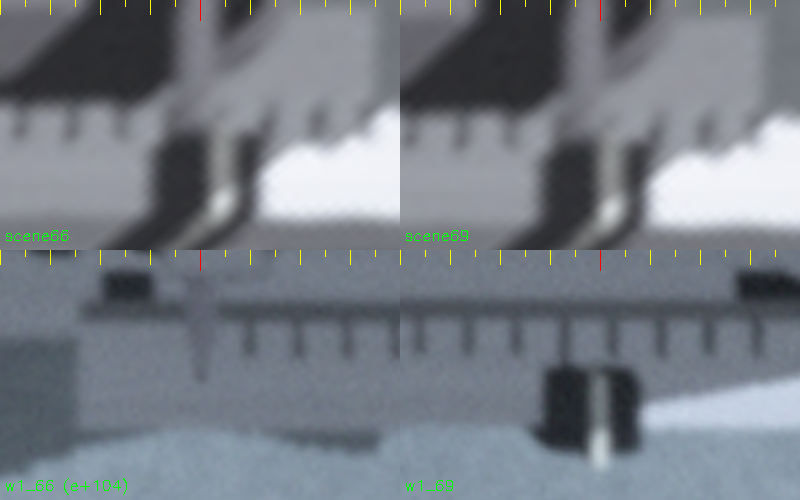

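Rectified onto the stand axes, the pointer is still about 2.8 mm short of the line in the scene view. The w1 measurement gives about 3.2 mm, so I'll pull 3 mm more.

```bash
python3 -m inch '0.009 0.05 0 0 0 0;0.009 0.05 0 0 0 0;0 0 0 0 0 0;0 0 0 0 0 0;0 0 0 0 0 0'
python3 - <<'E'
from h import *
np.set_printoptions(precision=4,suppress=True,linewidth=220)
th=np.radians(79.8); e=np.array([np.cos(th),np.sin(th),0]); n=np.array([e[1],-e[0],0]); O=np.array([.6035,-.0564,0]); S=5
def rectf(im,F,z,e0,e1,n0,n1):
    ee,nn=np.meshgrid(np.arange(e0,e1,1/S),np.arange(n0,n1,1/S)); W=O+ee[...,None]*e/1e3+nn[...,None]*n/1e3; W[...,2]=z
    c=np.concatenate([W,np.ones(W.shape[:2]+(1,))],-1)@np.linalg.inv(F["pose"]).T; K=F["mtx"]
    return cv2.remap(im,(K[0,0]*c[...,0]/-c[...,2]+K[0,2]).astype(np.float32),(K[1,1]*c[...,1]/c[...,2]+K[1,2]).astype(np.float32),cv2.INTER_CUBIC)
s,R=st(); print("moved",(s["eef_pos"]-[.5432,-.1496,.0864])@e)
G=[arm.grab_frame("scene") for _ in range(8)]; g=G[0]; im=np.mean([x["frame"] for x in G],0).astype(np.uint8)[:,:,::-1].copy()
cv2.imwrite("pics/c9.png",im); save(arm.grab_frame("side"),"s9.png")
A=rectf(im,g,.066,-20,20,-25,15);B=rectf(im,g,.069,-20,20,-25,15); old=rectf(cv2.imread("pics/c7.png"),g,.069,-20,20,-25,15)
def cen(r): # bright ridge centre
    x=np.arange(len(r)); k=x[60:150]; y=r[60:150]-np.median(r[60:150]); y=np.clip(y-.3*y.max(),0,None); return (k*y).sum()/y.sum()/S-20
for X,m in((B,'line now'),(old,'line before')): print(m,[round(cen(X[int((q+25)*S)].mean(-1)),2) for q in(4,6,8,10)])
for q in(-20,-17,-14,-11,-8,-5,-3): print(q,A[int((q+25)*S),::5].mean(-1).astype(int))
A,B=[cv2.resize(x,(400,400),interpolation=2) for x in(A,B)]
for X in(A,B):
    for k in range(0,400,50): cv2.line(X,(k,0),(k,8),(0,255,255),1)
    cv2.line(X,(200,0),(200,14),(0,0,255),1)
cv2.imwrite("pics/p9.png",np.hstack([A,B]))
E
```

```text
t: 22.38
eef_pos: [0.5619, -0.0479, 0.0865]
ee_rot: [-1.409, 1.569, -1.586]
force: [2.6, -8.4, -2.1]
width: 0.0177
t 22.38 tcp [ 0.5619 -0.0479  0.0865] x [-0.    -0.002 -1.   ] y ang 79.8 F [ 2.6 -8.4 -2.1] w 0.0177 q [ 0.26  0.31 -0.42  0.   -0.85 -2.01]
moved 0.103378236945252
line now [np.float64(2.66), np.float64(2.24), np.float64(2.17), np.float64(2.33)]
line before [np.float64(2.63), np.float64(2.24), np.float64(2.22), np.float64(2.76)]
-20 [ 46  45  46  46  47  47  46  45  45  46  45  45  45  44  44  47  55  68  83 103 116 122 127 131 129 117  98  80  68  62  64  73  85  98 110 116 121 129 134 140]
-17 [ 46  47  46  45  45  45  46  46  45  45  45  45  45  44  45  48  56  68  86 103 113 121 128 130 126 116 105  98  95  96 103 109 112 116 119 122 129 136 142 147]
-14 [ 45  45  45  46  46  45  45  45  45  45  45  45  45  45  46  50  56  68  86 102 113 124 130 132 130 125 119 113 108 107 109 109 112 120 129 139 146 149 152 153]
-11 [ 46  46  45  45  45  45  45  45  45  45  45  45  45  45  45  48  55  71  89 102 115 124 128 129 128 125 122 121 122 126 130 135 142 147 149 152 153 153 153 153]
-8 [ 46  46  45  44  44  46  45  44  45  45  45  47  48  48  57  71  86 101 108 113 120 124 127 129 131 134 140 145 149 151 152 152 154 154 153 153 152 153 153 152]
-5 [ 86  85  79  72  64  61  62  67  76  76  79  86  87  96 108 118 128 134 132 129 128 127 130 133 137 144 150 154 155 155 155 153 150 144 141 143 146 151 154 155]
-3 [138 133 122 111  97  98 108 116 127 133 133 131 123 112 111 120 133 142 143 136 129 127 129 134 141 148 153 155 155 157 158 153 144 134 129 133 141 149 154 157]
```

View pics/p9.png

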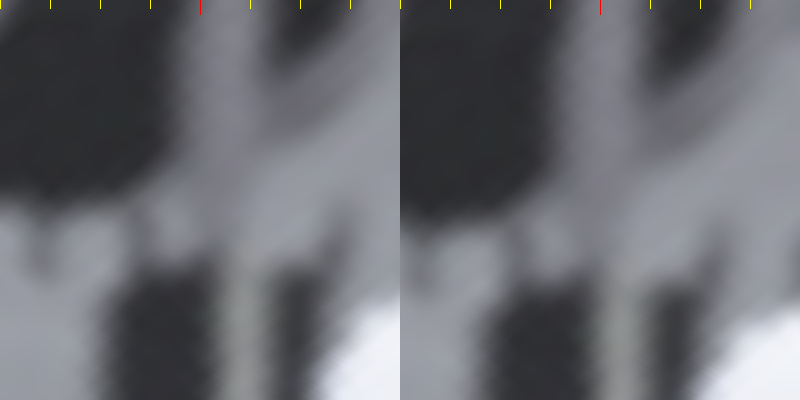

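```bash
python3 -m inch '0.004 0.02 0 0 0 0;0 0 0 0 0 0;0 0 0 0 0 0;0 0 0 0 0 0'
python3 - <<'E'
from h import *
s,R=st(); th=np.radians(79.8); e=np.array([np.cos(th),np.sin(th),0]); print("moved",(s["eef_pos"]-[.5432,-.1496,.0864])@e)
f=arm.grab_frame("scene"); P=cloud(f); d=f["range_z"]
X=sel(P,d,[.5,.08,.085],[.70,.24,.097]);print("jpost",len(X),rect(X))
X=sel(P,d,[.62,.08,.046],[.70,.24,.054]);print("anvil",len(X),rect(X))
X=sel(P,d,[.45,-.4,.066],[.6,-.19,.084]);print("lock",len(X),np.median(X,0) if len(X) else 0)
print(arm.job_done())
E
```

```text
t: 23.32
eef_pos: [0.5619, -0.0474, 0.0865]
ee_rot: [-1.462, 1.569, -1.64]
force: [2.6, -9.3, -2.5]
width: 0.0176
t 23.32 tcp [ 0.5619 -0.0474  0.0865] x [-0.    -0.002 -1.   ] y ang 79.8 F [ 2.6 -9.3 -2.5] w 0.0176 q [ 0.26  0.31 -0.42  0.   -0.85 -2.01]
moved 0.10387765632783948
jpost 51 ((598.5247802734375, 132.90206909179688), (16.70025634765625, 16.30530548095703), 66.44981384277344)
anvil 188 ((638.9640502929688, 118.98811340332031), (44.334293365478516, 41.05945587158203), 70.32443237304688)
lock 205 [ 0.53125652 -0.23598418  0.07085694]
the job is handed in; nothing more can be done
None
```

The job is handed in at about 23 s of the 64 s, with the gripper still holding the lamp arm at the mark.

- **Jaw:** I pushed the steel-grey gauge's jaw onto the disc until it met about 20 N, then let go. A close wrist-camera check afterwards put its travel at about 50 mm, with the disc pressed between jaw and anvil.
- **Lock button:** I pressed it down about 8 mm to the stop, at 12 N. The depth picture still showed its top at about 71 mm above the bench, so it stayed down.
- **Lamp arm:** I pulled it out 103.9 mm and held it with a 45 N grip setting against roughly 9 N of spring force. The wrist picture taken before the pull put the mark at about 104 mm. The scene camera put the pointer within about 1 mm of the line just before a last 0.5 mm pull, so expect it within about 1 mm.
- **Rider:** Its line was in the same place in the scene pictures before and after the second-to-last pull, and I took no reading after the last 0.5 mm.

**Checks that disagreed or were missing:**
- The place-finding network was several millimetres off between views for the pointer and rider, so I measured those from pictures corrected to the stand's axes.
- In the last scene view, the anvil fit was spoiled by other points in the selection, so the jaw result rests on the earlier wrist view.
- I did not measure the spare discs, forceps or glue bottle at the end. Nothing in the moves suggested they were touched.

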